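Lock the model stage revolve

TASK

Lock the model stage's revolve so that it can be carried: with your fingertips, push the wooden disc round by its peg until its slot lines up with the locking bar, then push the bar by its upright lug through the slot until it is fully home. Only push: do not lift or carry the bar, and leave the other things on the bench where they are. Finish clear of everything.

Things in the scene. Friction and masses are not known exactly. Their poses are not given: they have to be found in the camera images.
- revolve_base: Plywood board 305 x 120 x 10 mm fixed flat on the bench; it carries the disc, the bar's guide and the keeper. Origin on the bench top under the disc's axis; +x is the way the bar is pushed, z up. Board from x = -225 to +80 mm, y = -60 to +60 mm. On y = 0 behind the disc runs an aluminium bed 34 mm wide, top at z = 15 mm, x = -225 to -53 mm, on which the bar lies
- guide_rear (a point): Centre of the guide's rear end, 15 mm over the bench, at x = -88 mm, y = 0 of revolve_base (axes alike). The guide is a low aluminium tunnel for the bar, 15 mm wide inside, 30 mm outside, top 39.5 mm over the bench, from here to x = -53 mm. It is the bar's stop: the lug cannot enter
- keeper_mouth (a point): Centre of the near mouth of the keeper beyond the disc, 14 mm over the bench, at x = 53 mm, y = 0 of revolve_base (axes alike): a tunnel 20 mm long, 18 mm wide inside, 36 mm outside, top 37 mm over the bench, that takes the bar's nose
- slot_centre (a point): Centre of the wooden revolve disc, on its upright axis, at its upper face, 34 mm over the bench. Disc 96 mm across. A straight slot 18 mm wide, open at the top and flared to 30 mm at both mouths, runs right across through the centre; its floor is 14 mm over the bench. The point's x axis runs along the slot and turns with the disc
- peg_top (a point): Centre of the top of the disc's upright wooden peg, 14 mm across, which stands 38 mm out of the disc (from z = 34 to 72 mm over the bench), 31 mm from the axis, at slot_centre's -y side (square to the slot)
- revolve (a joint): Turn of the disc in rad, counterclockwise from above, from revolve_base's x axis to slot_centre's. The slot is in line with the bar at 0 and equally at pi; either will do. Peg at revolve_base's -y side at 0, +x side at pi/2, +y side at pi. Starts from 0.5 to 2.64; end stops at -0.4 and 3.54. Friction 0.05 N m, no spring: it stays where it is left
- lock_bar: Steel bar 12 mm wide, 14 mm high, 0.15 to 0.31 kg, loose in its guide. Origin on its underside (15 mm over the bench) at the lug's front face; +x towards its round nose at x = 152 mm; lug's rear face at x = -14 mm. In revolve_base's frame the origin starts at x = -220 to -205 mm and is at -88 mm fully home (lug against guide). A slot out of line stops the nose at the disc
- lug_top (a point): Centre of the top of the bar's upright black lug, 67 mm over the bench. The lug stands at the bar's rear end: 14 mm thick along the bar, 30 mm wide, 52 mm high from the bar's underside. Axes as lock_bar
- jar_white: Paint jar with white lid, 49 mm across, 52 mm high, origin under its centre; a bystander just beyond the keeper
- sanding_block: Wooden sanding block 43 x 71 x 24 mm, origin under its centre; a bystander beside the board
- paint_tube: Paint tube 34 x 131 x 23 mm, origin under its centre; a bystander beside the board
- masking_tape: Roll of masking tape 98 mm across, 25 mm high, origin under its centre; a bystander
- model_stair: Basswood model stair 84 x 64 x 48 mm, origin under its centre; a bystander
- paint_slate: Slate-blue paint bottle 37 mm across, 109 mm high, origin under its centre; a bystander
Mind the look-alikes: they are no part of the job. Of the things that look like the lock_bar, the larger one is meant.

How it is judged:
On the way, in this order (a step that is already met when the one before it is completed fails the run):
1. the disc's slot is in line with the bar (angle between the x axis of slot_centre and the x axis of revolve_base, either way round below 0.1 rad), for 0.1 s.
2. the bar is through the slot and fully home (x of lock_bar in the frame of revolve_base above -0.092 m), for 0.1 s.
At the end, for the whole second after the job is handed in: The bar lies at rest in its guide, through the disc's slot and into the keeper, its lug within 4 mm of the guide's rear end (6 mm sideways, 6 mm in height); the slot is in line with it within 0.1 rad (x of lock_bar in the frame of revolve_base above -0.092 m and y of lock_bar in the frame of revolve_base between -0.006 and 0.006 m and height (world z) of lock_bar below 0.021 m and angle between the x axis of lock_bar and the x axis of revolve_base, either way round below 0.08 rad and angle between the x axis of slot_centre and the x axis of revolve_base, either way round below 0.1 rad and linear speed of lock_bar below 0.01 m/s); the robot touches nothing.
It fails at once if the bar is lifted more than 12 mm off its bed (height (world z) of lock_bar above 0.027 m).
It fails at once if a bystander is moved more than 20 mm (distance of any of jar_white, sanding_block, paint_tube, masking_tape, model_stair, paint_slate from where it was at the start of the episode above 0.02 m).
It also fails if it takes over 58 s, if anything falls off the work surface, if the arm or the gripper's body presses on something with over 40 N, if the wrist force passes 120 N, or if a joint passes its speed limit or range.

ROBOT

A 6-joint arm with a two-finger parallel gripper is mounted at the origin on a cart in front of the work surface, level with it; the furniture and walls round the work are solid. World frame = base frame: x ahead of the robot, y to its left, z up, the work surface at z = 0. Lengths are in m, angles in rad, forces in N, time in s.
With the tool pointing down it reaches from about 0.3 to 0.95 m from the base axis. Payload 3.1 kg.
Tool frame: the origin (TCP) lies midway between the tips of the shut fingers; the grasp point (between the pads) lies 19 mm behind it; z points along the fingers, y is the line along which they close (so a half turn about z gives the same grasp; the last joint's range is limited). The gripper opens to 85 mm and grips with 20 to 120 N. Pads are 22 mm wide; open, the fingers measure 114 mm over their backs; the gripper's body (76 mm by 85 mm) begins 54 mm behind the grasp point. The pads swing forward as they close: fully open they stand 13 mm farther back than shut.
Start: joints at [1.119, 0.308, 1.634, -0, 1.2, -0.07], TCP at [0.233, 0.58, 0.231] pointing down, gripper open.
Joint ranges: [-3.06, 3.06], [-0.79, 1.96], [0.05, 2.63], [-1.19, 4.34], [0.05, 2.64], [-2.94, 2.94]. Speed limits (rad/s): [2.79, 2.79, 3.14, 3.14, 3.14, 3.14].

INTERFACE

Orientations are given as a rotation vector (axis times angle).
In Python, from workcell import r gives the robot as it stands. The module is installed in compiled form; this text tells all that it offers.
- The arm moves only by the shell command python3 -m handwheel 'ROWS' [FORCE]. ROWS is text: rows parted by semicolons, each of 7 numbers parted by spaces: the turn, a rotation vector about the world's x, y, z in units of 5 degrees (1.0 is 5 degrees), then the shift along the world's x, y, z in units of 30 mm (1.0 is 30 mm), then the opening, from 0 (shut) to 1 (fully open). A call has 1 to 20 rows; each row shifts and turns the commanded pose from where the row before left it; what a row does not reach is not made up. A row lasts 1/12 s, in which the tool goes at most 41.7 mm and 7.16 degrees, less where a joint would pass 70% of its speed; a pose out of reach is approached as far as the arm can. A call is refused whole if a number of a shift passes 1 or a number of a turn 1, either way. A call with a gripper value outside its range is refused whole. The fingers move at their own pace and stop on an object; FORCE is the grip in N (left out, the last holds). Time passes only in rows, so rows that do not move let the fingers close. It gives the time, the measured TCP pose, the force, the opening and the grip force at its end, in the units of the state.
- r.get_state(): the state, without advancing time (a new reading comes with each control period).
- r.camera(name): name is "side" or "top"; returns the picture (480x640x3 uint8, blue, green, red); there is no depth.
- r.camera_info(name): a dict with "intrinsics" (3x3 intrinsics, pixels), "dist" ([k1, k2, p1, p2, k3] as OpenCV has them; the pictures are not rectified), "R" (3x3) and "t" (3): a world point X has camera coordinates R X + t. Camera axes: x right, y down, z forward; pixel columns grow to the right and rows downward; lengths in m; the calibration is good to about 2 mm. A picture is of the moment at which its call begins. camera_info takes no time and is no camera call.
- r.finish_job(): hands the job in; it is judged then, once.
Trained networks look in the newest picture that a camera, given by its name, has taken for a name from the list of things; names that differ only in an ending like _2 or _b are one class to them, and where a whole thing is asked for, a point or a joint stands for the part that bears it (a point fixed in the world has none). Each returns a list of dicts, best first, with "conf" (0 to 1); they miss things now and then, are a little off and sometimes report something else, mostly with a low value. They report only what shows in the picture. A call takes as long as a camera call. They do not tell look-alikes from the thing itself.
- r.silhouettes(camera, query): "pixels" (480x640 bool, what is visible of it) and "extent" ([left, top, width, height] as shares, 0 to 1, of the picture: columns of its width, rows of its height, round what is visible of it).
- r.place_of(camera, query): "centre" ([column, row] as shares, 0 to 1, of the picture: columns of its width, rows of its height: a listed point, or the origin of a listed thing).
The state is a dict: "time_s": time; "q": joint angles; "dq": joint speeds; "joint_efforts": joint torques, N m; "ee_pos": TCP position; "tool_rot": TCP orientation; "ft_force": force on the tool from outside, world axes, zero at the start; "moment": the same for the moment, N m; "grip_width": opening from 0.0 (shut) to 1.0 (fully open); "finger_force": force on a finger pad.
Only numpy, scipy, OpenCV 4.12 (cv2) and the standard library are available. Lean on these libraries where they do the work, as an engineer would, in place of code of your own. Each camera call takes 0.05 s, during which the arm holds its last target. There are 200 camera calls.

## Working session

There is one attempt and no reset: what is moved stays moved. The work goes in short steps, Python scripts to look and compute and a shell command to move; the robot and the scene stay as the last step left them, time stands still between calls to the robot, and variables do not carry over. Pictures are saved under pics/ and viewed, at most 10 in all, crops included, and the job is handed in when it is done.

```bash
mkdir -p pics; cat > h.py <<'E'
import numpy as np, cv2
from workcell import r
def ray(cam,uv):
    i=r.camera_info(cam);K=np.array(i["intrinsics"],float);R=np.array(i["R"]);t=np.array(i["t"])
    p=cv2.undistortPoints(np.array([[uv]],float),K,np.array(i["dist"],float))[0,0]
    return -R.T@t, R.T@np.array([p[0],p[1],1.])
def at(cam,uv,z):
    c,d=ray(cam,uv); return c+d*(z-c[2])/d[2]
def proj(cam,X):
    i=r.camera_info(cam)
    return cv2.projectPoints(np.array([X],float),cv2.Rodrigues(np.array(i["R"]))[0],np.array(i["t"],float),np.array(i["intrinsics"],float),np.array(i["dist"],float))[0][0,0]
E
python3 - <<'E'
from h import *
np.set_printoptions(precision=4,suppress=True)
for c in("top","side"):
    cv2.imwrite(f"pics/{c}0.png",r.camera(c))
    for q,z in(("lug_top",.067),("peg_top",.072),("slot_centre",.034),("guide_rear",.015),("keeper_mouth",.014),("lock_bar",.015),("revolve_base",0),("jar_white",0),("sanding_block",0),("paint_tube",0),("masking_tape",0),("model_stair",0),("paint_slate",0)):
        for d in r.place_of(c,q)[:3]:
            uv=np.array(d["centre"])*[640,480]; print(c,q,round(d["conf"],2),uv.round(1),at(c,uv,z))
s=r.get_state();print(s["time_s"],s["ee_pos"],s["tool_rot"])
E
```

```text
top lug_top 0.56 [219.7 296.3] [0.3626 0.3541 0.067 ]
top peg_top 0.93 [348.1 226.3] [0.5252 0.0359 0.072 ]
top slot_centre 0.97 [333.3 226.3] [0.5318 0.0712 0.034 ]
top slot_centre 0.27 [350.8 229.7] [0.522  0.0275 0.034 ]
top guide_rear 0.67 [301.6 224.4] [0.5418 0.1516 0.015 ]
top keeper_mouth 0.83 [355.9 235.4] [0.5097 0.0138 0.014 ]
top lock_bar 0.88 [260.6 209.5] [0.5835 0.2561 0.015 ]
top lock_bar 0.59 [224.3 293.7] [0.3704 0.3512 0.015 ]
top revolve_base 0.82 [337.5 234.6] [0.5149 0.0603 0.    ]
top jar_white 0.73 [384.6 249.6] [ 0.4727 -0.0592  0.    ]
top jar_white 0.69 [349.3 228.8] [0.5291 0.0293 0.    ]
top jar_white 0.65 [472.  282.9] [ 0.3816 -0.277   0.    ]
top sanding_block 0.8 [346.3 190.4] [0.6301 0.0337 0.    ]
top paint_tube 0.97 [287.4 173.7] [0.6791 0.1859 0.    ]
top paint_tube 0.59 [252.5 207.7] [0.5915 0.2787 0.    ]
top masking_tape 0.92 [156.6 217.7] [0.5724 0.5282 0.    ]
top model_stair 0.9 [472.4 283.9] [ 0.379  -0.2778  0.    ]
side lug_top 0.79 [300.3 208.6] [0.5865 0.2725 0.067 ]
side lug_top 0.55 [219.7 231.7] [0.3367 0.3136 0.067 ]
side peg_top 0.
[... 399 characters left out ...]
 0.36 [324.1 260.5] [0.5277 0.0797 0.015 ]
side revolve_base 0.64 [327.3 271. ] [0.5177 0.0527 0.    ]
side revolve_base 0.41 [362.9 262.9] [ 0.6176  0.0195 -0.    ]
side jar_white 0.63 [344.  299.8] [ 0.4799 -0.0642  0.    ]
side sanding_block 0.59 [363.8 261. ] [0.6254 0.0244 0.    ]
side paint_tube 0.63 [369.4 372.2] [ 0.3775 -0.2726  0.    ]
side paint_tube 0.6 [339.9 227.2] [0.6802 0.1969 0.    ]
side masking_tape 0.91 [256.1 194.4] [0.5819 0.5325 0.    ]
side model_stair 0.59 [369.5 371. ] [ 0.3798 -0.2703  0.    ]
side model_stair 0.36 [367.  262.7] [0.6271 0.0131 0.    ]
side paint_slate 0.61 [424.7 353. ] [ 0.5106 -0.3083  0.    ]
1.4 [0.2329 0.58   0.2313] [-0.5961 -3.0845  0.    ]
```

```bash
python3 - <<'E'
import cv2
a=cv2.imread("pics/top0.png");b=cv2.imread("pics/side0.png")
cv2.imwrite("pics/topc.png",cv2.resize(a[140:320,190:420],None,fx=3.3,fy=3.3,interpolation=cv2.INTER_CUBIC))
cv2.imwrite("pics/sidec.png",cv2.resize(b[160:330,190:420],None,fx=3.3,fy=3.3,interpolation=cv2.INTER_CUBIC))
E
```

```text
(no output)
```

View pics/topc.png

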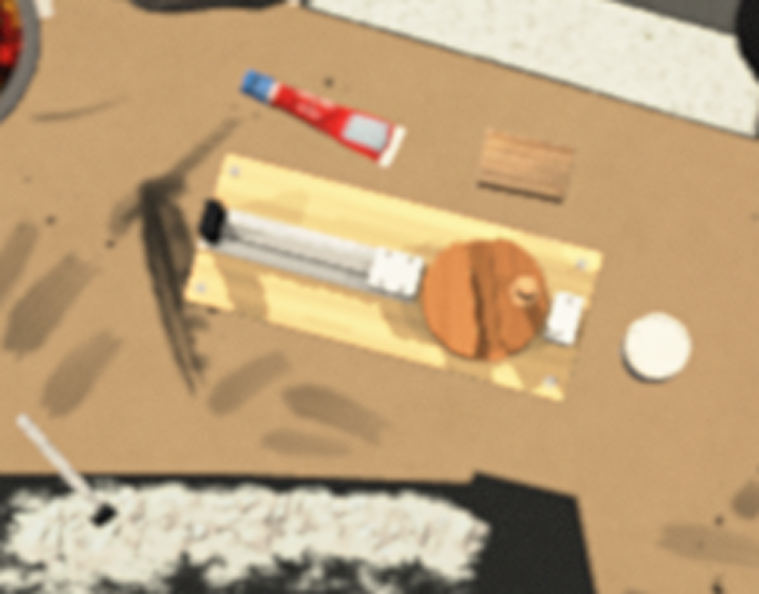

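View pics/sidec.png

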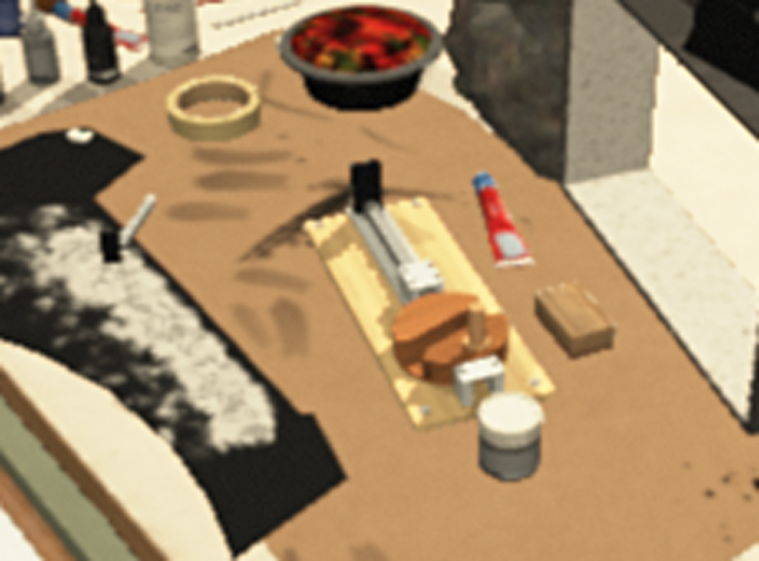

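The top crop shows the board with the disc (crop ~487,299), the peg (525,290) and the slot roughly square to the bar, so revolve is about pi/2. There are two candidates for the bar. One lies on the board's bed with its lug at full pixel (254,207), and the other is a small one loose on the bench at (220,295). The first is larger and sits in the guide, so it is the one meant, and this enlarged crop confirms it. Next I fit the base pose.

```bash
python3 - <<'E'
from h import *
np.set_printoptions(precision=4,suppress=True)
f=lambda x,y:(190+x/3.3-.35,140+y/3.3-.35)
C=[at("top",f(*p),.01)[:2] for p in((228,155),(602,253),(562,400),(187,300))]
g=lambda x,y:(190+x/3.3-.35,160+y/3.3-.35)
S=[at("side",g(*p),.01)[:2] for p in((428,198),(553,388),(418,428),(305,224))]
L=np.array([[-225,60],[80,60],[80,-60],[-225,-60]])/1e3
for n,W in(("top",C),("side",S),("both",(np.array(C)+S)/2)):
    W=np.array(W);print(W.tolist())
    a=L-L.mean(0);b=W-W.mean(0)
    th=np.arctan2((a[:,0]*b[:,1]-a[:,1]*b[:,0]).sum(),(a*b).sum())
    R=np.array([[np.cos(th),-np.sin(th)],[np.sin(th),np.cos(th)]]);o=W.mean(0)-R@L.mean(0)
    print(n,"th",th,"o",o,"res",(W-(L@R.T+o))*1e3)
P=[("lug top",at("top",f(213,221),.067)),("lug side",at("side",g(367,166),.067)),("peg top",at("top",f(525,285),.072)),("peg side",at("side",g(477,308),.072)),("jar",at("top",f(657,345),.052)),("disc",at("top",f(487,299),.034))]
for n,p in P: print(n,p,"in base",((p[:2]-o)@R))
for c in("top","side"):
  m=r.silhouettes(c,"slot_centre")
  for d in m[:2]: print(c,d["conf"],np.array(d["extent"])*[640,480,640,480])
E
```

```text
[[0.6446899310342953, 0.2605426976875427], [0.558390909163445, -0.02964058821879695], [0.4445951442854198, 0.0056323264768167736], [0.5306110945729818, 0.2942019350934181]]
top th -1.8607608603667254 o [0.5238 0.0632] res [[-0.9796 -1.12  ]
 [-0.0736  0.9642]
 [ 1.1211  1.9269]
 [-0.068  -1.771 ]]
[[0.6469999323583008, 0.2581118282110142], [0.5564669321441391, -0.02649480596611009], [0.44196109781090476, 0.001860276950910289], [0.5308837312426706, 0.29404086487569203]]
side th -1.8684134519820075 o [0.5228 0.0626] res [[ 0.8402 -1.9689]
 [-0.2537  5.016 ]
 [-0.035  -1.818 ]
 [-0.5515 -1.229 ]]
[[0.645844931696298, 0.25932726294927844], [0.5574289206537921, -0.02806769709245352], [0.4432781210481623, 0.0037463017138635313], [0.5307474129078262, 0.29412139998455505]]
both th -1.8645890516955919 o [0.5233 0.0629] res [[-0.0707 -1.5452]
 [-0.1634  2.9913]
 [ 0.5441  0.0552]
 [-0.3099 -1.5012]]
lug top [0.582  0.2669 0.067 ] in base [-0.2122 -0.0029]
lug side [0.5834 0.2651 0.067 ] in base [-0.211  -0.0011]
peg top [0.526  0.0343 0.072 ] in base [0.0266 0.0108]
peg side [0.5237 0.0306 0.072 ] in base [0.0308 0.0097]
jar [ 0.4805 -0.0642  0.052 ] in base [ 0.1341 -0.0042]
disc [0.5215 0.0617 0.034 ] in base [ 0.0017 -0.0014]
top 0.59 [315.392 210.096  42.176  37.488]
side 0.56 [309.376 250.32   33.28   26.112]
```

```bash
python3 -m handwheel '0 0 -1 .44 -.95 0 0; 0 0 -1 .44 -.95 0 0; 0 0 -1 .44 -.95 0 0; 0 0 -1 .44 -.95 0 0; 0 0 -1 .44 -.95 0 0; 0 0 -1 .44 -.95 0 0; 0 0 -1 .44 -.95 0 0; 0 0 -1 .44 -.95 0 0; 0 0 -1 .44 -.95 0 0; 0 0 -1 .44 -.95 0 0; 0 0 -1 .44 -.95 0 0; 0 0 -1 .44 -.95 0 0; 0 0 -1 .44 -.95 0 0; 0 0 -1 .44 -.95 0 0; 0 0 -1 .44 -.95 0 0; 0 0 -1 .44 -.95 0 0; 0 0 -1 .44 -.95 0 0; 0 0 -1 .44 -.95 0 0; 0 0 -1 .44 -.95 0 0; 0 0 -1 .44 -.95 0 0' 30 && python3 -m handwheel '0 0 -1 0 0 -.8 0; 0 0 -1 0 0 -.8 0; 0 0 -1 0 0 -.8 0; 0 0 -1 0 0 -.8 0; 0 0 0 0 0 0 0; 0 0 0 0 0 0 0'
cat > st.py <<'E'
from h import *
s=r.get_state();th=-1.8625;o=np.array([.523,.063])
R=np.array([[np.cos(th),-np.sin(th)],[np.sin(th),np.cos(th)]])
if __name__=="__main__":
    p=np.array(s["ee_pos"]);M=cv2.Rodrigues(np.array(s["tool_rot"],float))[0]
    print("t",s["time_s"],"p",p.round(4),"base",((p[:2]-o)@R).round(4),"toolx yaw",np.degrees(np.arctan2(M[1,0],M[0,0])).round(1),"q6",s["q"][5],"F",np.round(s["ft_force"],1))
    # units to reach base point given as args
    import sys
    if len(sys.argv)>2:
        w=R@np.array([float(sys.argv[1]),float(sys.argv[2])])+o; print("target",w.round(4),"units",((w-p[:2])/.03).round(2))
E
python3 st.py .0567 -.0087
```

```text
time_s: 3.17
ee_pos: [0.4974, 0.0084, 0.2316]
tool_rot: [2.749, 1.52, 0.001]
ft_force: [-0.8, -0.3, 0.1]
grip_width: -0.001
finger_force: 0.0
time_s: 3.67
ee_pos: [0.4956, 0.01, 0.1343]
tool_rot: [-2.967, -1.029, 0.005]
ft_force: [-0.1, -0.4, -0.8]
grip_width: -0.002
finger_force: 0.0
t 3.6667 p [0.4956 0.01   0.1343] base [ 0.0586 -0.011 ] toolx yaw 38.2 q6 0.8356749643718853 F [-0.1 -0.4 -0.8]
target [0.4984 0.0112] units [0.09 0.04]
```

```bash
python3 -m handwheel '0 0 0 .09 .04 -.72 0; 0 0 0 0 0 -.72 0; 0 0 0 0 0 -.72 0; 0 0 0 0 0 -.72 0; 0 0 0 0 0 0 0; 0 0 0 0 0 0 0'; python3 st.py .0567 -.0087
python3 - <<'E'
from st import *
n=np.array([np.cos(np.radians(145)),np.sin(np.radians(145))])
P=[np.array([.0567,-.0087])]
for a in np.linspace(.35,np.pi/2,11): P.append(.031*np.array([np.cos(a),np.sin(a)])-.018*n)
W=[R@p+o for p in P]
print((np.diff(W,axis=0)/.03).round(2).tolist(), W[-1])
i=r.camera("side");cv2.imwrite("pics/s1.png",cv2.resize(i[200:330,260:420],None,fx=4.5,fy=4.5,interpolation=cv2.INTER_CUBIC))
E
```

```text
time_s: 4.17
ee_pos: [0.5001, 0.0113, 0.0497]
tool_rot: [2.968, 1.028, 0.0]
ft_force: [1.0, -0.1, -0.8]
grip_width: 0.0
finger_force: 0.0
t 4.1667 p [0.5001 0.0113 0.0497] base [ 0.0561 -0.007 ] toolx yaw 38.2 q6 0.8393442411400104 F [ 1.  -0.1 -0.8]
target [0.4984 0.0112] units [-0.06 -0.  ]
[[0.41, 0.32], [0.13, 0.02], [0.12, 0.03], [0.12, 0.04], [0.11, 0.06], [0.1, 0.07], [0.09, 0.08], [0.08, 0.09], [0.07, 0.1], [0.06, 0.11], [0.04, 0.12]] [0.53856183 0.04293216]
```

View pics/s1.png

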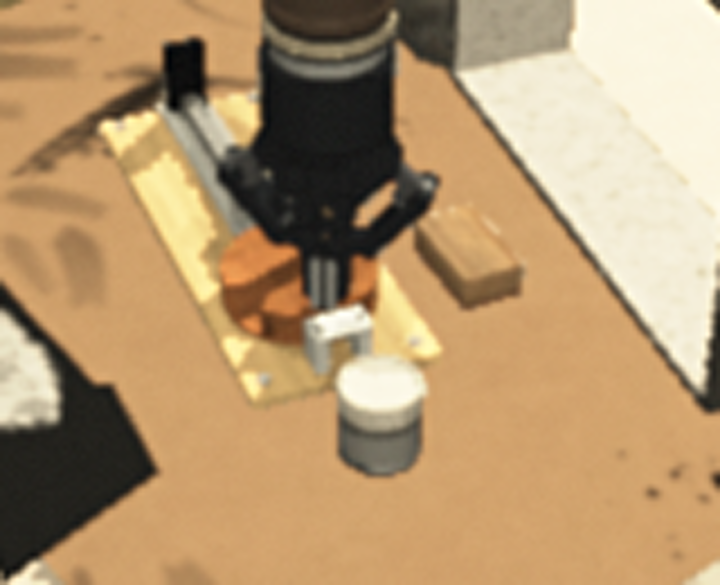

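The fingertips (crop ~325,300) stand over the disc edge behind the keeper, with the peg hidden just beyond them, as planned. Next I push along the arc.

```bash
python3 -m handwheel '0 0 0 .2 .16 0 0; 0 0 0 .2 .16 0 0; 0 0 0 .13 .02 0 0; 0 0 0 .12 .03 0 0; 0 0 0 .12 .04 0 0; 0 0 0 .11 .06 0 0; 0 0 0 .1 .07 0 0; 0 0 0 .09 .08 0 0; 0 0 0 .08 .09 0 0; 0 0 0 .07 .1 0 0; 0 0 0 .06 .11 0 0; 0 0 0 .04 .12 0 0; 0 0 0 0 0 0 0; 0 0 0 0 0 0 0; 0 0 0 0 0 0 0'; python3 st.py .0147 .0207
python3 - <<'E'
from st import *
for c in("top","side"):
    i=r.camera(c);cv2.imwrite(f"pics/{c}2.png",i)
    for d in r.place_of(c,"peg_top")[:2]:
        p=at(c,np.array(d["centre"])*[640,480],.072);print(c,d["conf"],p,(p[:2]-o)@R)
a=cv2.imread("pics/top2.png")[190:270,290:390];b=cv2.imread("pics/side2.png")[210:290,280:380]
cv2.imwrite("pics/m2.png",cv2.resize(np.hstack([a,b]),None,fx=4,fy=4,interpolation=cv2.INTER_CUBIC))
E
```

```text
time_s: 5.47
ee_pos: [0.5395, 0.043, 0.049]
tool_rot: [-2.969, -1.026, -0.001]
ft_force: [-0.0, 0.2, -0.0]
grip_width: -0.001
finger_force: 0.0
t 5.4667 p [0.5395 0.043  0.049 ] base [0.0145 0.0215] toolx yaw 38.1 q6 0.9033227388669733 F [-0.   0.2 -0. ]
target [0.5386 0.043 ] units [-0.03  0.  ]
side 0.89 [0.5606889  0.06070374 0.072     ] [-0.00863948  0.03675711]
```

View pics/m2.png

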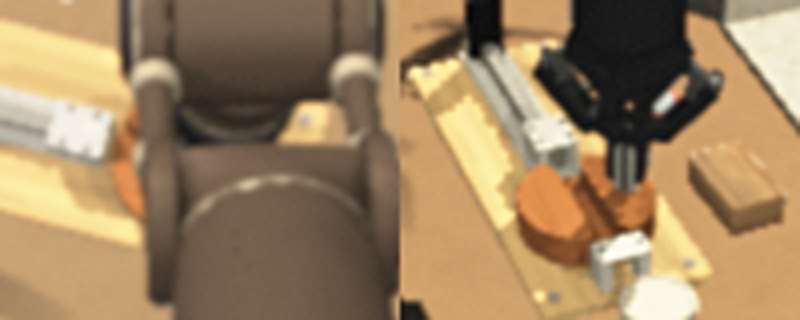

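```bash
python3 -m handwheel '0 0 0 -.2 -.15 0 0; 0 0 0 0 0 .9 0; 0 0 0 0 0 .9 0; 0 0 0 0 0 .9 0; 0 0 .7 .215 .9 0 0; 0 0 .7 .215 .9 0 0; 0 0 .7 .215 .9 0 0; 0 0 .7 .215 .9 0 0; 0 0 .7 .215 .9 0 0; 0 0 .7 .215 .9 0 0; 0 0 .7 .215 .9 0 0; 0 0 .7 .215 .9 0 0; 0 0 .7 .215 .9 0 0; 0 0 .7 .215 .9 0 0; 0 0 0 0 0 0 0; 0 0 0 0 0 0 0'; python3 st.py -.257 0
python3 - <<'E'
from st import *
for c in("top","side"):
    i=r.camera(c);cv2.imwrite(f"pics/{c}3.png",i)
    for q,z in(("peg_top",.072),("slot_centre",.034)):
      for d in r.place_of(c,q)[:2]:
        p=at(c,np.array(d["centre"])*[640,480],z);print(c,q,d["conf"],p,(p[:2]-o)@R)
a=cv2.imread("pics/top3.png")[190:270,290:390];b=cv2.imread("pics/side3.png")[210:290,280:380]
cv2.imwrite("pics/m3.png",cv2.resize(np.hstack([a,b]),None,fx=4,fy=4,interpolation=cv2.INTER_CUBIC))
E
```

```text
time_s: 7.0
ee_pos: [0.5973, 0.3087, 0.1296]
tool_rot: [2.522, 1.873, -0.001]
ft_force: [0.3, -0.7, -0.1]
grip_width: -0.0
finger_force: 0.0
t 7.0 p [0.5973 0.3087 0.1296] base [-0.2567  0.0005] toolx yaw 73.2 q6 0.70538417994104 F [ 0.3 -0.7 -0.1]
target [0.5969 0.3091] units [-0.01  0.01]
top peg_top 0.64 [0.54666111 0.05363844 0.072     ] [0.00216151 0.02535379]
top slot_centre 0.92 [0.52894005 0.07003289 0.034     ] [-0.00844405  0.00366657]
side peg_top 0.81 [0.55562162 0.04903462 0.072     ] [0.00399395 0.03525975]
side slot_centre 0.78 [0.51513714 0.06077401 0.034     ] [ 0.00439319 -0.00689053]
```

View pics/m3.png

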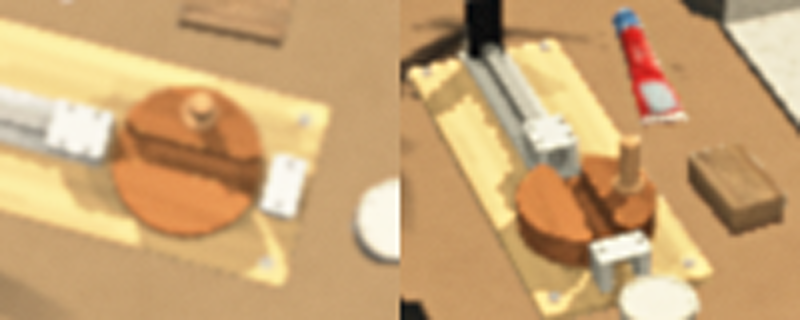

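```bash
python3 - <<'E'
from st import *
a=cv2.imread("pics/top3.png")[200:254,312:372]
a=cv2.convertScaleAbs(cv2.resize(a,None,fx=11,fy=11,interpolation=cv2.INTER_LANCZOS4),alpha=1.3)
# overlay expected slot edges for revolve=pi (green) at z=.034, and peg expected
def px(x,y,z):
    w=R@np.array([x,y])+o; u=proj("top",[w[0],w[1],z]); return tuple(int(v) for v in (u-[312,200])*11+5)
for y in(.009,-.009): cv2.line(a,px(-.04,y,.034),px(.04,y,.034),(0,255,0),1)
cv2.circle(a,px(0,.031,.072),4,(0,255,0),-1); cv2.circle(a,px(0,0,.034),4,(255,0,0),-1)
t=np.linspace(0,2*np.pi,60)
cv2.polylines(a,[np.array([px(.048*np.cos(k),.048*np.sin(k),.034) for k in t])],True,(255,0,0),1)
cv2.imwrite("pics/z3.png",a)
E
```

```text
(no output)
```

View pics/z3.png

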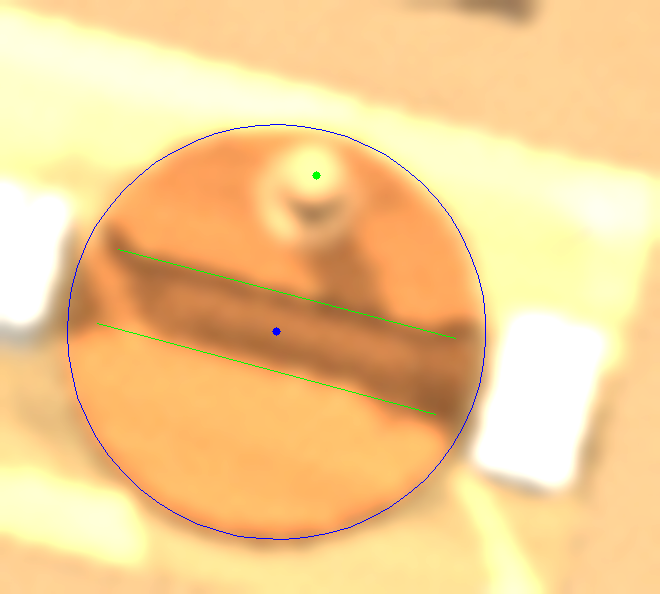

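The overlay for revolve = pi matches: the slot edges lie on the green lines to within ~1–2°, and the peg top (316,172) and the disc outline fit too. The slot is in line. Now I lower behind the lug and push.

```bash
python3 -m handwheel '0 0 0 0 0 -.79 0; 0 0 0 0 0 -.79 0; 0 0 0 0 0 -.79 0; 0 0 0 0 0 -.79 0; 0 0 0 0 0 0 0; 0 0 0 0 0 0 0' && python3 -m handwheel '0 0 0 -.07 -.23 0 0; 0 0 0 -.07 -.23 0 0; 0 0 0 -.07 -.23 0 0; 0 0 0 -.07 -.23 0 0; 0 0 0 -.07 -.23 0 0; 0 0 0 -.07 -.23 0 0; 0 0 0 -.07 -.23 0 0; 0 0 0 -.07 -.23 0 0; 0 0 0 0 0 0 0'; python3 st.py -.13 0
```

```text
time_s: 7.8
ee_pos: [0.5961, 0.3065, 0.0334]
tool_rot: [-2.523, -1.87, 0.007]
ft_force: [1.1, 1.0, 0.2]
grip_width: 0.002
finger_force: 0.0
time_s: 8.55
ee_pos: [0.58, 0.2508, 0.0349]
tool_rot: [2.524, 1.871, -0.003]
ft_force: [0.3, 0.1, -0.6]
grip_width: -0.005
finger_force: 0.1
t 8.55 p [0.58   0.2508 0.0349] base [-0.1963  0.0006] toolx yaw 73.1 q6 0.6355740773018306 F [ 0.3  0.1 -0.6]
target [0.5604 0.1875] units [-0.65 -2.11]
```

```bash
python3 -m handwheel '0 0 0 -.065 -.21 0 0; 0 0 0 -.065 -.21 0 0; 0 0 0 -.065 -.21 0 0; 0 0 0 -.065 -.21 0 0; 0 0 0 -.065 -.21 0 0; 0 0 0 -.065 -.21 0 0; 0 0 0 -.065 -.21 0 0; 0 0 0 -.065 -.21 0 0; 0 0 0 -.065 -.21 0 0; 0 0 0 -.065 -.21 0 0; 0 0 0 0 0 0 0'; python3 st.py -.113 0
python3 - <<'E'
from st import *
a=r.camera("top")[190:270,260:380];b=r.camera("side")[200:280,270:370]
for d in r.place_of("side","lug_top")[:2]:
    p=at("side",np.array(d["centre"])*[640,480],.067);print(d["conf"],(p[:2]-o)@R)
cv2.imwrite("pics/m4.png",cv2.resize(np.hstack([a,b]),None,fx=3.6,fy=3.6,interpolation=cv2.INTER_CUBIC))
E
```

```text
time_s: 9.47
ee_pos: [0.5606, 0.1881, 0.0349]
tool_rot: [2.524, 1.871, -0.003]
ft_force: [-0.3, 0.7, 0.2]
grip_width: -0.001
finger_force: 0.0
t 9.4667 p [0.5606 0.1881 0.0349] base [-0.1306 -0.    ] toolx yaw 73.1 q6 0.5463554987982893 F [-0.3  0.7  0.2]
target [0.5555 0.1712] units [-0.17 -0.56]
0.83 [-0.12227703 -0.00042678]
0.65 [-0.19018635 -0.24627979]
```

View pics/m4.png

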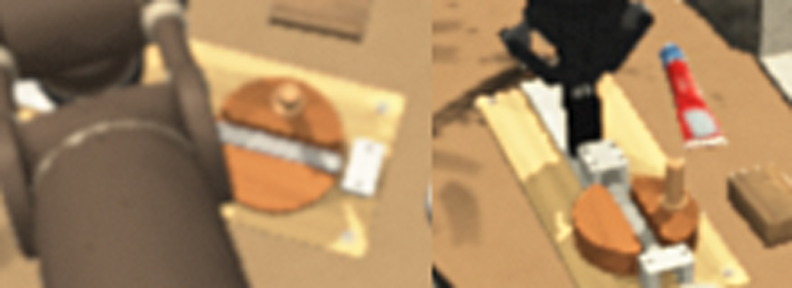

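The bar runs through the disc's slot and its nose is near the keeper (top part ~340,160). The last ~17 mm remains, so I push slowly until the force rises at the stop.

```bash
python3 -m handwheel '0 0 0 -.03 -.11 0 0; 0 0 0 -.03 -.11 0 0; 0 0 0 -.03 -.11 0 0; 0 0 0 -.03 -.11 0 0; 0 0 0 -.03 -.1 0 0; 0 0 0 0 0 0 0; 0 0 0 0 0 0 0'; python3 st.py -.113 0; python3 -m handwheel '0 0 0 -.02 -.06 0 0; 0 0 0 -.02 -.06 0 0; 0 0 0 0 0 0 0; 0 0 0 0 0 0 0'; python3 st.py -.113 0
```

```text
time_s: 10.2
ee_pos: [0.5567, 0.1731, 0.0351]
tool_rot: [2.523, 1.871, -0.001]
ft_force: [0.6, -0.2, -0.7]
grip_width: 0.001
finger_force: 0.0
t 10.2 p [0.5567 0.1731 0.0351] base [-0.1151  0.0006] toolx yaw 73.1 q6 0.5218765294398652 F [ 0.6 -0.2 -0.7]
target [0.5555 0.1712] units [-0.04 -0.06]
time_s: 10.53
ee_pos: [0.5568, 0.1728, 0.0353]
tool_rot: [-2.523, -1.868, -0.009]
ft_force: [1.5, 9.6, -4.3]
grip_width: -0.003
finger_force: 4.8
t 10.5333 p [0.5568 0.1728 0.0353] base [-0.1149  0.0008] toolx yaw 73.0 q6 0.5162302916966202 F [ 1.5  9.6 -4.3]
target [0.5555 0.1712] units [-0.04 -0.05]
```

```bash
python3 -m handwheel '0 0 0 -.02 -.06 0 0; 0 0 0 -.02 -.06 0 0; 0 0 0 0 0 0 0; 0 0 0 0 0 0 0; 0 0 0 0 0 0 0'; python3 st.py -.113 0
```

```text
time_s: 10.95
ee_pos: [0.5569, 0.1728, 0.0354]
tool_rot: [-2.523, -1.864, -0.018]
ft_force: [3.8, 19.6, -7.3]
grip_width: -0.003
finger_force: 10.0
t 10.95 p [0.5569 0.1728 0.0354] base [-0.1149  0.0009] toolx yaw 72.9 q6 0.510658455298102 F [ 3.8 19.6 -7.3]
target [0.5555 0.1712] units [-0.05 -0.05]
```

It's a hard stop: 20 N with no further motion. I back off, rise and look.

```bash
python3 -m handwheel '0 0 0 .05 .17 0 0; 0 0 0 .15 .48 0 0; 0 0 0 .23 .77 0 0; 0 0 0 .23 .77 0 0; 0 0 0 0 0 .9 0; 0 0 0 0 0 .9 0; 0 0 0 0 0 .9 0; 0 0 0 0 0 .9 0; 0 0 0 0 .9 .3 0; 0 0 0 0 .9 .3 0; 0 0 0 0 .9 .3 0; 0 0 0 0 .9 .3 0; 0 0 0 0 .9 .3 0; 0 0 0 0 .9 .3 0; 0 0 0 0 0 0 0; 0 0 0 0 0 0 0; 0 0 0 0 0 0 0'
python3 - <<'E'
from st import *
a=r.camera("top")[180:270,270:390];b=r.camera("side")[200:290,270:370]
for d in r.place_of("side","lug_top")[:1]+r.place_of("side","peg_top")[:1]:
    p=at("side",np.array(d["centre"])*[640,480],.067);print(d["conf"],(p[:2]-o)@R)
cv2.imwrite("pics/m5.png",cv2.resize(np.hstack([a,b]),None,fx=3.6,fy=3.6,interpolation=cv2.INTER_CUBIC))
E
```

```text
time_s: 12.37
ee_pos: [0.5739, 0.3935, 0.1965]
tool_rot: [2.522, 1.872, -0.003]
ft_force: [0.3, 0.1, 0.4]
grip_width: -0.0
finger_force: 0.0
0.6 [-0.20692522 -0.24904328]
0.67 [-0.00396106  0.04329078]
```

View pics/m5.png

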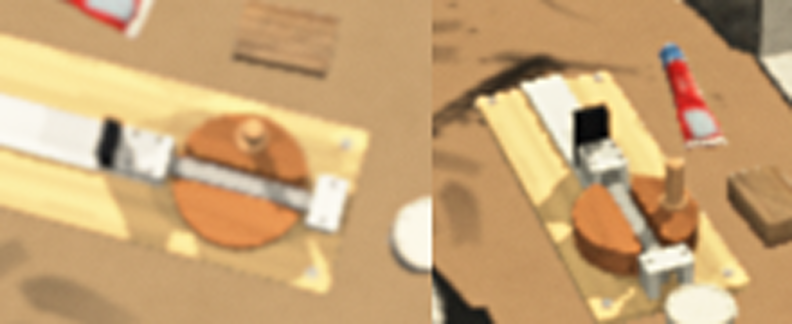

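The lug (top view ~112,143) sits against the guide, and the bar runs through the slot into the keeper (~325,200). The gripper is well clear and the bystanders in view are undisturbed, so I hand in.

```bash
python3 -c "from workcell import r; print(r.finish_job())"
```

```text
the job is handed in; nothing more can be done
None
```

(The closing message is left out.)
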